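Slide the battery monitor into its mounting rail

ROBOT

A 6-joint arm with a two-finger parallel gripper is mounted at the origin on the work surface. World frame = base frame: x ahead of the robot, y to its left, z up, the work surface at z = 0. Lengths are in m, angles in rad, forces in N, time in s.
With the tool pointing down it reaches from about 0.275 to 0.775 m from the base axis. Payload 14.6 kg.
Tool frame: the origin (TCP) lies at the very end of the fingers, on their centre line; the grasp point (between the pads) lies 19 mm behind it; z points along the fingers, y is the line along which they close (so a half turn about z gives the same grasp; the last joint's range is limited). The gripper opens to 85 mm and grips with 20 to 120 N. Pads are 22 mm wide; open, the fingers measure 114 mm over their backs; the gripper's body (76 mm by 85 mm) begins 54 mm behind the grasp point. The pads swing forward as they close: fully open they stand 13 mm farther back than shut.
Start: joints at [1.145, 0.263, -0.048, 1.259, 0, 1.415], TCP at [0.14, 0.506, 0.231] pointing down, gripper open.
Joint ranges: [-2.65, 2.65], [-0.89, 1.7], [-1.18, 1.37], [-2.13, 2.11], [-1.35, 1.29], [-3.14, 3.14]. Speed limits (rad/s): [1.89, 1.89, 2.57, 2.79, 3.14, 3.14].

INTERFACE

Orientations are given as a rotation vector (axis times angle).
In Python, from rig import arm gives the robot as it stands. The module is installed in compiled form; this text tells all that it offers.
- The arm moves only by the tool jog_arm, never from a script. Its argument "increments" is one flat list of numbers, 7 for each row, row after row: the shift along the tool's x, y, z in mm, then the turn, a rotation vector about the tool's x, y, z in degrees, then the opening, from 0 (shut) to 1 (fully open). A call has 1 to 8 rows; each row is the pose to reach, as a shift and turn from the pose commanded when the call began, along the tool's axes at that moment; what a row does not reach only later rows make up. A row lasts 1/10 s, in which the tool goes at most 50 mm and 8.59 degrees, less where a joint would pass 70% of its speed; a pose out of reach is approached as far as the arm can. A call with a gripper value outside its range is refused whole. The fingers move at their own pace and stop on an object; "force" is the grip in N (left out, the last holds). Time passes only in rows, so rows that repeat a pose let the fingers close. It gives the time, the measured TCP pose, the force, the opening and the grip force at its end, in the units of the state.
- arm.observe(): the state, without advancing time (a new reading comes with each control period).
- arm.read_camera(name): name is "side" or "top" or "wrist"; returns the picture (400x640x3 uint8, red, green, blue); there is no depth.
- arm.camera_model(name): a dict with "intrinsics" (3x3 intrinsics, pixels), "k1" (the pictures are not rectified: a ray, as slopes to the right and down, at radius r is drawn at 1 + k1 r^2 times it, then the intrinsics apply), "extrinsics" (4x4, takes a point from world to camera coordinates). Camera axes: x right, y down, z forward; pixel columns grow to the right and rows downward; lengths in m; the calibration is good to about 2 mm. A picture is of the moment at which its call begins: read the wrist's pose just before it. camera_model takes no time and is no camera call; for the wrist camera it gives the pose at the moment of the call.
- arm.hand_in(): hands the job in; it is judged then, once.
Trained networks look in the newest picture that a camera, given by its name, has taken for a name from the list of things; names that differ only in an ending like _2 or _b are one class to them, and where a whole thing is asked for, a point or a joint stands for the part that bears it (a point fixed in the world has none). Each returns a list of dicts, best first, with "conf" (0 to 1); they miss things now and then, are a little off and sometimes report something else, mostly with a low value. They report only what shows in the picture. A call takes as long as a camera call. They do not tell look-alikes from the thing itself.
- arm.find_in(camera, label): "rect" ([centre column, centre row, width, height] as shares, 0 to 1, of the picture: columns of its width, rows of its height, round what is visible of it).
- arm.cut_out(camera, label): "pixels" (400x640 bool, what is visible of it) and "rect" ([centre column, centre row, width, height] as shares, 0 to 1, of the picture: columns of its width, rows of its height, round what is visible of it).
- arm.spot_point(camera, label): "centre" ([column, row] as shares, 0 to 1, of the picture: columns of its width, rows of its height: a listed point, or the origin of a listed thing).
The state is a dict: "time": time; "joint_positions": joint angles; "qd": joint speeds; "joint_efforts": joint torques, N m; "ee_pos": TCP position; "tool_rot": TCP orientation; "ft_force": force on the tool from outside, world axes, zero at the start; "wrist_torque": the same for the moment, N m; "opening": finger opening in m; "finger_force": force on a finger pad.
Only numpy, scipy, OpenCV 4.12 (cv2) and the standard library are available. Lean on these libraries where they do the work, as an engineer would, in place of code of your own. Each camera call takes 0.05 s, during which the arm holds its last target. There are 200 camera calls.

TASK

Put the battery monitor unit on its mounting rail: the T-shaped foot under the unit goes in at the rail's open, flared end (either way round) and slides under the lips until it is fully home against the closed end. Let go of it there, and leave the spanner, the bottle and the vent cap where they are.

Things in the scene. Friction and masses are not known exactly. Their poses are not given: they have to be found in the camera images.
- monitor: Loose grey plastic box 90 x 56 mm on an aluminium T-foot, black grip fin on top, 84 mm high in all, 0.28 to 0.56 kg, rigid; both ends alike but for two round black sockets at -x. Origin: centre of the foot's underside; x along its length, z up. Foot plate 80 (x) x 50 (y) x 8 high; above it a neck 70 x 22, from 8 to 20 mm up; then the box, 20 to 56 mm up. Starts upright on its foot on the bench.
- monitor_fin (a point): Point in the monitor's black grip fin, on its upright axis, 78 mm above the foot's underside; axes as the monitor's. The fin is 60 long (x) x 20 wide (y) and stands from 56 to 84 mm above the foot's underside: grip it across the 20 mm from above.
- rail: Steel C-channel on a dark base plate 230 (x) x 104 (y) x 6 mm, bolted to the bench (does not move). Origin: underside centre of the plate; x along the channel from open to closed end, z up. Side walls and lips stand from x = -35 to +100 mm. Inside 56 wide, 12 high (6 to 18 mm above the bench); lips 4 thick (top at 22 mm), slot between them 32 wide, too narrow for the foot.
- rail_mouth (a point): Centre of the channel's open end (where the lips start; rail x = -35 mm), on the channel floor, 6 mm above the bench; axes as the rail's. Before it 80 mm of bare base plate, level with the channel floor, is a landing for the foot; over its last 27 mm two flared guide walls (to 18 mm above the bench) widen the way in from 56 to 73 mm.
- rail_stop (a point): Centre of the stop block's face at the closed end (rail x = +100 mm), on the channel floor, 6 mm above the bench; axes as the rail's. The block is as high as the lips (22 mm above the bench), so the box passes over it. With the foot home against it the monitor's origin is at x = +60, y = 0 (+-3), z = 6 mm in the rail's frame.
- spanner: Bystander: steel open-ended spanner 190 mm long, lying flat on the bench beyond the work. Origin at its middle, underside.
- water_bottle: Bystander: closed white bottle 60 mm across, 140 mm tall, standing beyond the work. Origin: centre of its base.
- vent_cap: Bystander: round black battery cap 56 mm across, 38 mm high, standing beyond the work. Origin: centre of its underside.
Not all that is in view belongs to the job. Leave any green or red look-alike of the monitor alone.

How it is judged:
By the outcome, as a careful person would: the job done as asked, in the order asked, and still so for the second after the job is handed in, with the robot touching nothing.
It also fails if it takes over 45 s, if anything falls off the work surface, if the arm or the gripper's body presses on something with over 40 N, if the wrist force passes 120 N, or if a joint passes its speed limit or range.

## Working session

There is one attempt and no reset: what is moved stays moved. The work goes in short steps, Python scripts to look and compute and a tool call to move; the robot and the scene stay as the last step left them, time stands still between calls to the robot, and variables do not carry over. Pictures are saved under pics/ and viewed, at most 10 in all, crops included, and the job is handed in when it is done.

Besides the shell and the picture viewer there is one more tool, called after "Call:" as name(argument=value, ...) on one line, values as JSON. jog_arm: Moves the arm, as the interface text tells. Its arguments: {"type":"object","properties":{"increments":{"type":"array","items":{"type":"number"}},"force":{"type":"number"}},"required":["increments"]}

```bash
mkdir -p pics; cat > h.py <<'E'
import numpy as np, cv2
from scipy.spatial.transform import Rotation as R
from rig import arm
def pic(cam,name):
    im=arm.read_camera(cam); cv2.imwrite('pics/'+name+'.png',im[:,:,::-1]); return im
def ray(m,uv):
    K=np.array(m['intrinsics']);E=np.array(m['extrinsics'])
    s=cv2.undistortPoints(np.array([[uv]],float),K,np.array([m['k1'],0,0,0.]))[0,0]
    d=E[:3,:3].T@np.array([s[0],s[1],1]); return -E[:3,:3].T@E[:3,3],d
def at(m,uv,z):
    c,d=ray(m,uv); return c+d*(z-c[2])/d[2]
def px(c): return [c[0]*640,c[1]*400]
E
python3 - <<'E'
from h import *
a=pic('top','top0');b=pic('side','side0')
m=arm.camera_model('top')
for l,z in [('monitor_fin',.078),('monitor',0),('rail_mouth',.006),('rail_stop',.006),('rail',0)]:
    for d in arm.spot_point('top',l): print(l,round(d['conf'],2),np.round(px(d['centre'])),at(m,px(d['centre']),z).round(3))
s=arm.observe();print(s['time'],s['ee_pos'],s['tool_rot'],s['opening'])
E
```

```text
monitor_fin 0.92 [394. 235.] [ 0.483 -0.246  0.078]
monitor_fin 0.86 [414. 284.] [ 0.355 -0.3    0.078]
monitor_fin 0.81 [445. 239.] [ 0.475 -0.383  0.078]
monitor 0.65 [408. 289.] [ 0.338 -0.301  0.   ]
monitor 0.59 [388. 237.] [ 0.483 -0.243  0.   ]
monitor 0.58 [434. 240.] [ 0.475 -0.376  0.   ]
rail_mouth 0.7 [250. 206.] [0.562 0.149 0.006]
rail_stop 0.95 [247. 247.] [0.445 0.155 0.006]
rail 0.87 [252. 213.] [0.542 0.143 0.   ]
0.35 [0.14042673 0.50580312 0.23116246] [-4.24114744e-01 -3.11272644e+00  4.18308967e-04] 0.08542788300605389
```

View pics/top0.png

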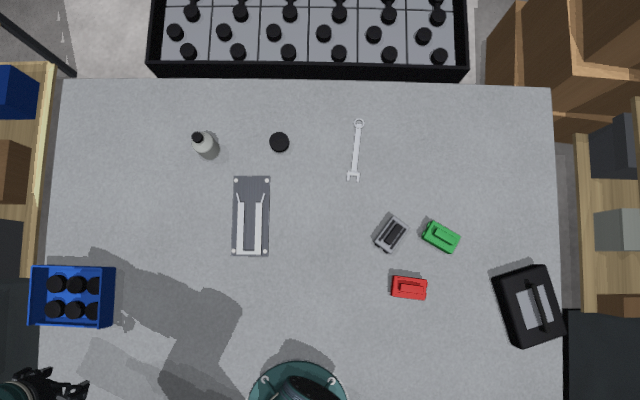

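View pics/side0.png

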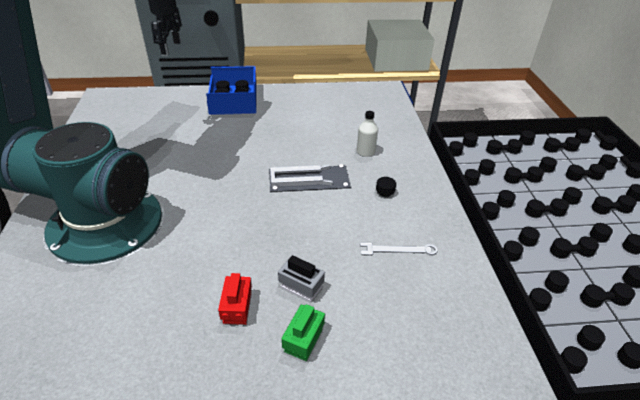

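Top view: the candidates are grey/black-fin unit (391,234), green (441,237) and red (409,287). By the description it is the grey one at (391,234). The rail plate spans (233–270, 177–257), with its open, flared end at the far side (row ~197) and its closed end near the robot (row ~253).

```bash
python3 - <<'E'
from h import *
a=cv2.imread('pics/top0.png')
c1=cv2.resize(a[205:265,350:430],None,fx=5,fy=5,interpolation=cv2.INTER_CUBIC)
c2=cv2.resize(a[170:265,215:290],None,fx=5,fy=5,interpolation=cv2.INTER_CUBIC)
o=np.zeros((475,775,3),np.uint8);o[:300,:400]=c1;o[:,400:]=c2
cv2.imwrite('pics/crop.png',o)
m=arm.camera_model('top')
for l in('monitor_fin','rail'):
  for d in arm.cut_out('top',l)[:3]:
    q=d['pixels'];print(l,d['conf'],np.array(d['rect'])*[640,400,640,400],q.sum(),cv2.minAreaRect(np.argwhere(q)[:,::-1].astype(np.float32)))
E
```

```text
monitor_fin 0.9 [392.32 234.76  32.32  35.12] 710 ((391.7000427246094, 234.40003967285156), (21.200000762939453, 34.599998474121094), 36.869895935058594)
monitor_fin 0.69 [440.256 236.44   38.72   30.28 ] 830 ((439.96990966796875, 236.17381286621094), (37.99706268310547, 23.256826400756836), 31.607501983642578)
monitor_fin 0.59 [408.832 289.88   36.48   24.8  ] 770 ((408.2434997558594, 287.466552734375), (36.90477752685547, 21.556529998779297), 7.431407928466797)
rail 0.93 [251.712 216.76   40.     76.12 ] 2939 ((250.0, 216.0), (80.0, 38.0), 90.0)
```

View pics/crop.png

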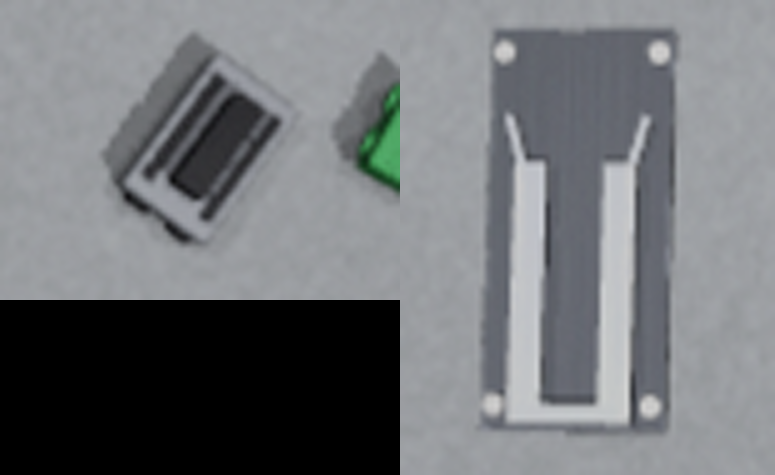

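The close crop confirms the grey box with its black fin, with sockets at the lower-left end. The rail's flared mouth is at the top and its stop at the bottom.

```bash
python3 - <<'E'
from h import *
m=arm.camera_model('top')
box=[at(m,(350+x/5,205+y/5),.056)[:2] for x,y in [(125,185),(220,52),(298,115),(208,243)]]
box=np.array(box);print(box.round(3),box.mean(0));d=box[1]+box[2]-box[0]-box[3];print('mon yaw',np.degrees(np.arctan2(d[1],d[0])),np.linalg.norm(d)/2)
print('fin',at(m,(392.6,234.4),.084))
r=np.array([at(m,(215+(x-400)/5,170+y/5),.006)[:2] for x,y in [(493,30),(676,30),(668,430),(480,428)]])
print(r.round(3),r.mean(0));d=r[2]+r[3]-r[0]-r[1];print('rail yaw',np.degrees(np.arctan2(d[1],d[0])),np.linalg.norm(d)/2)
s=arm.observe();T=R.from_rotvec(s['tool_rot']).as_matrix();print(T.round(3))
w=arm.camera_model('wrist');E=np.array(w['extrinsics']);print((T.T@(-E[:3,:3].T@E[:3,3]-s['ee_pos'])).round(3),(E[:3,:3]@T).round(2),w['intrinsics'])
E
```

```text
[[ 0.465 -0.199]
 [ 0.538 -0.251]
 [ 0.504 -0.293]
 [ 0.435 -0.244]] [ 0.48554528 -0.24671651]
mon yaw -35.102056569721384 0.08724091786837405
fin [ 0.48477915 -0.24179408  0.084     ]
[[0.647 0.2  ]
 [0.649 0.095]
 [0.422 0.092]
 [0.421 0.198]] [0.53476013 0.14613134]
rail yaw -179.26503854664838 0.22713578101325957
[[-0.964  0.268 -0.   ]
 [ 0.268  0.964 -0.   ]
 [ 0.    -0.    -1.   ]]
[ 0.075 -0.    -0.143] [[ 0.    1.   -0.  ]
 [-0.96  0.   -0.29]
 [-0.29  0.    0.96]] [[305.94886645   0.         314.69991047]
 [  0.         305.94886645 193.82042378]
 [  0.           0.           1.        ]]
```

Call:
jog_arm(increments=[-240,-284,0,0,0,0,1,-240,-284,0,0,0,0,1,-240,-284,0,0,0,0,1,-240,-284,0,0,0,0,1,-240,-284,0,0,0,0,1,-240,-284,0,0,0,0,1,-240,-284,0,0,0,0,1,-240,-284,0,0,0,0,1])

```text
time: 1.25
ee_pos: [0.2964, 0.1658, 0.2315]
tool_rot: [0.426, 3.112, 0.0]
ft_force: [0.2, 1.4, 0.7]
opening: 0.0853
finger_force: 0.0
```

Call:
jog_arm(increments=[-240,-284,20,0,0,19.5,1,-240,-284,20,0,0,19.5,1,-240,-284,20,0,0,19.5,1,-240,-284,20,0,0,19.5,1,-240,-284,20,0,0,19.5,1,-240,-284,20,0,0,19.5,1,-240,-284,20,0,0,19.5,1,-240,-284,20,0,0,19.5,1])

```text
time: 2.05
ee_pos: [0.4519, -0.1731, 0.2108]
tool_rot: [0.948, 2.995, -0.0]
ft_force: [-0.1, 1.3, 1.2]
opening: 0.0852
finger_force: 0.0
```

```bash
python3 - <<'E'
from h import *
s=arm.observe();T=R.from_rotvec(s['tool_rot']).as_matrix();print(s['time'],s['ee_pos'],T.round(3),s['joint_positions'])
print('shift mm',T.T@(np.array([.485,-.245,.2])-s['ee_pos'])*1000, 'y yaw',np.degrees(np.arctan2(T[1,1],T[0,1])))
E
```

```text
2.05 [ 0.45189962 -0.17308532  0.21082212] [[-0.818  0.575  0.   ]
 [ 0.575  0.818 -0.   ]
 [-0.    -0.    -1.   ]] [-5.34238181e-01  2.00434784e-01 -1.90045767e-01  1.18003394e+00
 -2.32272052e-04  7.88251106e-02]
shift mm [-68.44715767 -39.77082392  10.85092795] y yaw 54.87405712395048
```

Call:
jog_arm(increments=[-68,-40,11,0,0,0,1,-68,-40,11,0,0,0,1,-68,-40,11,0,0,0,1,-68,-40,11,0,0,0,1])

```text
time: 2.45
ee_pos: [0.4836, -0.2418, 0.1999]
tool_rot: [-0.946, -2.995, -0.001]
ft_force: [-0.1, 0.7, -0.9]
opening: 0.0851
finger_force: 0.0
```

```bash
python3 - <<'E'
from h import *
m=arm.camera_model('wrist');pic('wrist','w0')
for d in arm.spot_point('wrist','monitor_fin'): print(d['conf'],px(d['centre']),at(m,px(d['centre']),.078))
s=arm.observe();print(s['ee_pos'],s['time'])
E
```

```text
0.73 [316.03200000000004, 195.08] [ 0.49005535 -0.24507393  0.078     ]
0.73 [194.68800000000002, 268.6] [ 0.48355129 -0.38564631  0.078     ]
0.66 [169.088, 91.52] [ 0.34741174 -0.29295894  0.078     ]
[ 0.48343123 -0.24086834  0.20051129] 2.55
```

View pics/w0.png

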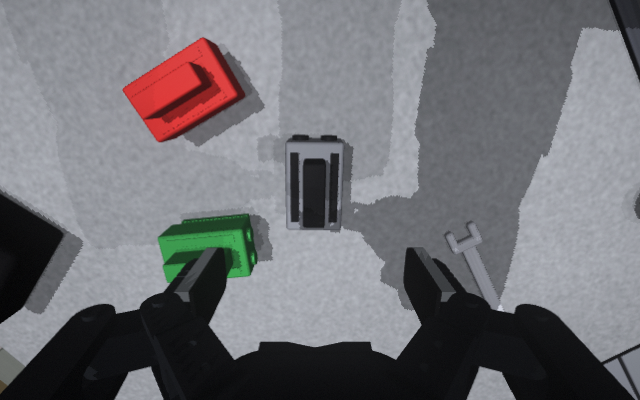

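Wrist view: the grey unit's fin is centred at about (315,195) and square with the fingers. Green (210,245) and red (185,88) are clear of the fingers' path if the gripper is half closed. I shift −8 mm in x and descend.

Call:
jog_arm(increments=[-8,0,30,0,0,0,0.5,-8,0,60,0,0,0,0.5,-8,0,90,0,0,0,0.5,-8,0,115,0,0,0,0.5,-8,0,132,0,0,0,0.5,-8,0,141,0,0,0,0.5,-8,0,141,0,0,0,0.5,-8,0,141,0,0,0,0.5])

```text
time: 3.35
ee_pos: [0.4906, -0.2461, 0.0602]
tool_rot: [0.944, 2.995, -0.0]
ft_force: [-0.1, -0.3, 0.8]
opening: 0.0427
finger_force: 0.0
```

Call:
jog_arm(increments=[0,0,0,0,0,0,0,0,0,0,0,0,0,0,0,0,0,0,0,0,0,0,0,0,0,0,0,0,0,0,0,0,0,0,0,0,0,0,0,0,0,0], force=70)

```text
time: 3.95
ee_pos: [0.4907, -0.2466, 0.0602]
tool_rot: [0.945, 2.995, -0.001]
ft_force: [-1.5, 0.1, 7.3]
opening: 0.0188
finger_force: 68.0
```

Call:
jog_arm(increments=[0,0,-10,0,0,0,0,0,0,-30,0,0,0,0,0,0,-55,0,0,0,0,0,0,-80,0,0,0,0,0,0,-95,0,0,0,0,0,0,-100,0,0,0,0])

```text
time: 4.55
ee_pos: [0.4908, -0.2465, 0.1614]
tool_rot: [0.944, 2.994, -0.001]
ft_force: [0.5, -0.3, -3.8]
opening: 0.0191
finger_force: 68.9
```

Call:
jog_arm(increments=[6,20,0,0,0,-2,0,18,55,0,0,0,-6,0,31,95,0,0,0,-10,0,44,135,0,0,0,-14,0,57,175,0,0,0,-18,0,70,215,0,0,0,-22,0,83,255,0,0,0,-26,0,96,295,0,0,0,-30,0])

```text
time: 5.35
ee_pos: [0.5808, 0.0523, 0.1589]
tool_rot: [-0.133, -3.138, 0.0]
ft_force: [0.7, -0.5, -2.3]
opening: 0.0188
finger_force: 69.1
```

```bash
cat > st.py <<'E'
from h import *
def go(p,yaw):
    s=arm.observe();T=R.from_rotvec(s['tool_rot']).as_matrix();y=np.degrees(np.arctan2(T[1,1],T[0,1]))
    print(s['time'],s['ee_pos'].round(4),'yaw',y.round(2),'open',s['opening'],'F',np.round(s['ft_force'],1),'tilt',T[:,2].round(3))
    print('shift',(T.T@(np.array(p)-s['ee_pos'])*1000).round(1),'turn',-(yaw-y))
E
python3 -c "
from st import *
go([.612,.147,.158],89.3)"
```

```text
5.35 [0.5808 0.0523 0.1589] yaw 85.15 open 0.018816454731268063 F [ 0.7 -0.5 -2.3] tilt [-0.001  0.    -1.   ]
shift [-23.   97.    0.9] turn -4.152466375694559
```

Call:
jog_arm(increments=[-10,40,0,0,0,-2,0,-18,75,0,0,0,-4,0,-23,95,0,0,0,-4,0,-23,97,0,0,0,-4,0,-23,97,0,0,0,-4,0])

```text
time: 5.85
ee_pos: [0.6119, 0.1453, 0.1587]
tool_rot: [-0.027, -3.14, 0.0]
ft_force: [0.4, -0.1, -3.4]
opening: 0.0186
finger_force: 69.1
```

```bash
python3 -c "
from st import *
m=arm.camera_model('wrist');pic('wrist','w1')
for l,z in [('monitor_fin',.178),('rail_mouth',.006),('rail_stop',.006)]:
  for d in arm.spot_point('wrist',l): print(l,d['conf'],px(d['centre']),at(m,px(d['centre']),z))
go([.612,.147,.158],89.3)"
```

```text
rail_mouth 0.83 [317.18399999999997, 140.68] [0.57396517 0.14825573 0.006     ]
rail_mouth 0.28 [58.368, 285.12] [ 0.72921492 -0.14370278  0.006     ]
rail_stop 0.18 [312.32, 269.12] [0.713224   0.14092462 0.006     ]
6.05 [0.6121 0.1441 0.1593] yaw 88.92 open 0.01847559818323924 F [ 1.1  0.2 -2.6] tilt [-0. -0. -1.]
shift [0.2 2.9 1.3] turn -0.3840694510102196
```

View pics/w1.png

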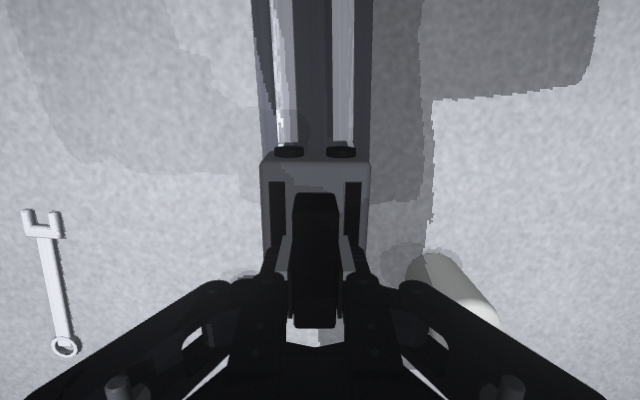

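Wrist view: the held unit (260–370, 155–) is over the landing. The channel runs up the picture, with slot cols ~296–330 and plate edges ~253–371. I measure the edges to centre it.

```bash
python3 -c "
from st import *
m=arm.camera_model('wrist');a=cv2.cvtColor(cv2.imread('pics/w1.png'),cv2.COLOR_BGR2GRAY).astype(int)
for r in (10,50,90,130): print(r,[f'{c}:{a[r-1:r+2,c:c+3].mean():.0f}' for c in range(246,380,3)])
for r in (160,170): print(r,[f'{c}:{a[r-1:r+2,c:c+3].mean():.0f}' for c in range(246,380,3)])
"
```

```text
10 ['246:187', '249:169', '252:70', '255:68', '258:69', '261:70', '264:68', '267:66', '270:168', '273:174', '276:143', '279:131', '282:134', '285:135', '288:134', '291:97', '294:55', '297:54', '300:55', '303:54', '306:53', '309:52', '312:54', '315:53', '318:54', '321:54', '324:48', '327:46', '330:74', '333:131', '336:133', '339:133', '342:132', '345:132', '348:131', '351:134', '354:64', '357:53', '360:53', '363:52', '366:53', '369:52', '372:80', '375:94', '378:93']
50 ['246:187', '249:185', '252:169', '255:103', '258:70', '261:70', '264:71', '267:70', '270:86', '273:199', '276:186', '279:172', '282:165', '285:138', '288:137', '291:135', '294:65', '297:56', '300:57', '303:56', '306:56', '309:53', '312:55', '315:54', '318:55', '321:55', '324:51', '327:48', '330:68', '333:131', '336:132', '339:135', '342:134', '345:133', '348:135', '351:135', '354:59', '357:55', '360:54', '363:54', '366:55', '369:54', '372:96', '375:98', '378:97']
90 ['246:200', '249:201', '252:197', '255:173', '258:124', '261:116', '264:106', '267:72', '270:68', '273:101', '276:205', '279:199', '282:173', '285:172', '2
[... 1027 characters left out ...]
:56', '312:57', '315:56', '318:56', '321:55', '324:55', '327:55', '330:55', '333:54', '336:55', '339:55', '342:55', '345:54', '348:54', '351:54', '354:54', '357:55', '360:55', '363:55', '366:53', '369:98', '372:99', '375:102', '378:104']
170 ['246:184', '249:186', '252:183', '255:184', '258:118', '261:76', '264:81', '267:80', '270:80', '273:80', '276:79', '279:80', '282:80', '285:91', '288:91', '291:90', '294:90', '297:90', '300:90', '303:90', '306:89', '309:90', '312:89', '315:89', '318:89', '321:89', '324:89', '327:89', '330:89', '333:89', '336:89', '339:90', '342:90', '345:90', '348:90', '351:90', '354:90', '357:90', '360:90', '363:91', '366:86', '369:77', '372:100', '375:101', '378:103']
```

```bash
python3 -c "
from st import *
m=arm.camera_model('wrist')
for r,l,q,o in [(10,292.6,331.7,354.3),(50,294.5,331.9,354.2),(90,296,332.8,354),(130,297.7,333.2,353.5)]:
  A,B,C=[at(m,(c,r),.022) for c in(l,q,o)];print(r,A[:2].round(4),B[:2].round(4),C[:2].round(4),'mid',((A+B)/2)[:2].round(4))
for r,l,q in [(175,260,370.5),(190,260,370)]:
  A,B=[at(m,(c,r),.1565) for c in(l,q)];print(r,A[:2].round(4),B[:2].round(4),'mid',((A+B)/2)[:2].round(4))
for c in ((303,200),(332,200),(293,320),(337,320)): print(at(m,c,.185)[:2].round(4))
go([.612,.147,.158],89.3)
"
```

```text
10 [0.4666 0.1289] [0.4672 0.1606] [0.4676 0.179 ] mid [0.4669 0.1448]
50 [0.4964 0.1293] [0.497  0.1607] [0.4974 0.1794] mid [0.4967 0.145 ]
90 [0.5283 0.1294] [0.5289 0.1614] [0.5292 0.1798] mid [0.5286 0.1454]
130 [0.5625 0.1297] [0.5631 0.1617] [0.5634 0.18  ] mid [0.5628 0.1457]
175 [0.5717 0.118 ] [0.5727 0.1721] mid [0.5722 0.1451]
190 [0.5793 0.1175] [0.5803 0.1721] mid [0.5798 0.1448]
[0.5756 0.14  ]
[0.5758 0.1517]
[0.6335 0.1337]
[0.6339 0.1539]
6.05 [0.6121 0.1441 0.1593] yaw 88.92 open 0.01847559818323924 F [ 1.1  0.2 -2.6] tilt [-0. -0. -1.]
shift [0.2 2.9 1.3] turn -0.3840694510102196
```

Call:
jog_arm(increments=[-15,2,10,0,0,-1.7,0,-15,2,30,0,0,-1.7,0,-15,2,50,0,0,-1.7,0,-15,2,68,0,0,-1.7,0,-15,2,78,0,0,-1.7,0,-15,2,78,0,0,-1.7,0,-15,2,78,0,0,-1.7,0])

```text
time: 6.75
ee_pos: [0.6277, 0.1466, 0.082]
tool_rot: [-0.018, 3.141, 0.0]
ft_force: [0.2, -0.1, -1.7]
opening: 0.019
finger_force: 69.1
```

```bash
python3 -c "
from st import *
m=arm.camera_model('wrist');pic('wrist','w2');a=pic('side','s2')
b=cv2.resize(a[120:220,240:380,::-1],None,fx=2.8,fy=2.8,interpolation=cv2.INTER_CUBIC)
w=cv2.imread('pics/w2.png')[100:300,230:400];w=cv2.resize(w,None,fx=2.2,fy=2.2)
o=np.zeros((440,800,3),np.uint8);o[:280,:392]=b;o[:,400:774]=w;cv2.imwrite('pics/c2.png',o)
go([.626,.1463,.0682],90.6)"
```

```text
6.85 [0.6279 0.1468 0.0823] yaw 90.67 open 0.01841998021164736 F [-0.1 -0.4 -3.9] tilt [ 0.002  0.    -1.   ]
shift [ 2.  -0.4 14.1] turn 0.07297456311977157
```

View pics/c2.png

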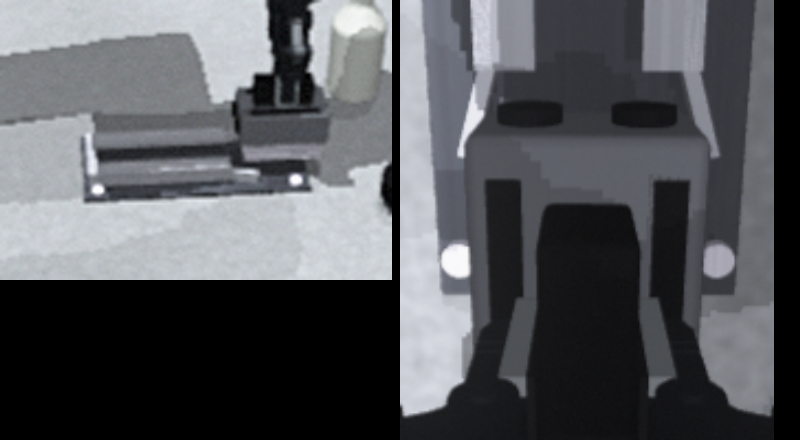

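The side crop shows the unit level just over the landing. In the wrist crop, the box (470–707) is centred between the flare tips (463, 715) and on the slot (535–643). I lower it 14 mm.

Call:
jog_arm(increments=[0,0,4,0,0,0,0,0,0,8,0,0,0,0,0,0,12,0,0,0,0,0,0,14,0,0,0,0,0,0,14,0,0,0,0,0,0,14,0,0,0,0])

```text
time: 7.45
ee_pos: [0.6274, 0.1469, 0.0673]
tool_rot: [-0.019, 3.142, 0.0]
ft_force: [0.2, -0.5, -3.1]
opening: 0.0187
finger_force: 69.1
```

Call:
jog_arm(increments=[5,0,0,0,0,0,0,12,0,0,0,0,0,0,19,0,0,0,0,0,0,26,0,0,0,0,0,0,33,0,0,0,0,0,0,40,0,0,0,0,0,0,40,0,0,0,0,0,0])

```text
time: 8.15
ee_pos: [0.5864, 0.1464, 0.0674]
tool_rot: [0.019, -3.141, 0.0]
ft_force: [-0.2, -0.6, -3.9]
opening: 0.0186
finger_force: 69.1
```

Call:
jog_arm(increments=[8,0,0,0,0,0,0,20,0,0,0,0,0,0,34,0,0,0,0,0,0,48,0,0,0,0,0,0,62,0,0,0,0,0,0,76,0,0,0,0,0,0,88,0,0,0,0,0,0,90,0,0,0,0,0,0])

```text
time: 8.95
ee_pos: [0.496, 0.1453, 0.0674]
tool_rot: [0.019, -3.141, 0.0]
ft_force: [0.2, 0.5, -3.4]
opening: 0.0185
finger_force: 69.1
```

Call:
jog_arm(increments=[2,0,0,0,0,0,0,4,0,0,0,0,0,0,6,0,0,0,0,0,0,8,0,0,0,0,0,0,10,0,0,0,0,0,0,12,0,0,0,0,0,0,12,0,0,0,0,0,0])

```text
time: 9.65
ee_pos: [0.4851, 0.1451, 0.0672]
tool_rot: [0.019, -3.141, 0.0]
ft_force: [0.8, -0.7, -3.7]
opening: 0.0185
finger_force: 69.1
```

Call:
jog_arm(increments=[1,0,0,0,0,0,0,2,0,0,0,0,0,0,3,0,0,0,0,0,0,4,0,0,0,0,0,0,5,0,0,0,0,0,0,6,0,0,0,0,0,0,6,0,0,0,0,0,0])

```text
time: 10.35
ee_pos: [0.4792, 0.1451, 0.0673]
tool_rot: [0.019, -3.141, 0.0]
ft_force: [-0.3, -0.1, -3.5]
opening: 0.0186
finger_force: 69.1
```

Call:
jog_arm(increments=[1,0,0,0,0,0,0,2,0,0,0,0,0,0,2,0,0,0,0,0,0])

```text
time: 10.65
ee_pos: [0.4784, 0.1451, 0.0676]
tool_rot: [-0.019, 3.139, -0.0]
ft_force: [5.4, 0.2, -3.6]
opening: 0.0184
finger_force: 69.0
```

Contact with the stop (+5 N in x). I press a touch more and set the foot down.

Call:
jog_arm(increments=[1,0,0.5,0,0,0,0,1,0,1,0,0,0,0,1,0,1.5,0,0,0,0,1,0,1.5,0,0,0,0])

```text
time: 11.05
ee_pos: [0.4784, 0.1452, 0.0666]
tool_rot: [-0.019, 3.138, 0.0]
ft_force: [7.3, 0.2, 0.9]
opening: 0.0185
finger_force: 69.6
```

Call:
jog_arm(increments=[1,0,0.5,0,0,0,0,2,0,0.5,0,0,0,0,2,0,0.5,0,0,0,0])

```text
time: 11.35
ee_pos: [0.4779, 0.1452, 0.0668]
tool_rot: [-0.019, 3.134, 0.0]
ft_force: [12.3, -0.6, 4.2]
opening: 0.019
finger_force: 70.1
```

Call:
jog_arm(increments=[0,0,0,0,0,0,0.25,0,0,0,0,0,0,0.4,0,0,0,0,0,0,0.5,0,0,0,0,0,0,0.5])

```text
time: 11.75
ee_pos: [0.4741, 0.145, 0.0651]
tool_rot: [0.019, -3.141, 0.0]
ft_force: [0.3, 0.9, 0.5]
opening: 0.0428
finger_force: 0.0
```

Call:
jog_arm(increments=[0,0,-10,0,0,0,0.5,0,0,-30,0,0,0,0.5,0,0,-60,0,0,0,0.5,0,0,-90,0,0,0,0.5,0,0,-120,0,0,0,0.5,0,0,-140,0,0,0,0.5,0,0,-140,0,0,0,0.5])

```text
time: 12.45
ee_pos: [0.4754, 0.1452, 0.2084]
tool_rot: [-0.019, 3.137, 0.001]
ft_force: [0.3, 2.2, 0.1]
opening: 0.0426
finger_force: 0.0
```

```bash
python3 -c "
from st import *
m=arm.camera_model('wrist');pic('wrist','w3')
for l,z in [('monitor_fin',.084),('rail_stop',.006),('rail_mouth',.006)]:
  for d in arm.spot_point('wrist',l)[:2]: print(l,d['conf'],px(d['centre']),at(m,px(d['centre']),z))
go([.475,.146,.2],90.6)"
```

```text
monitor_fin 0.58 [313.728, 187.0] [0.47633806 0.14438691 0.084     ]
rail_stop 0.61 [314.368, 134.8] [0.4381828  0.14451924 0.006     ]
12.65 [0.4739 0.145  0.2046] yaw 90.69 open 0.04252952442469531 F [-0.5 -0.1 -0.3] tilt [-0.001 -0.    -1.   ]
shift [-1.1  1.   4.6] turn 0.08594842169507899
```

View pics/w3.png

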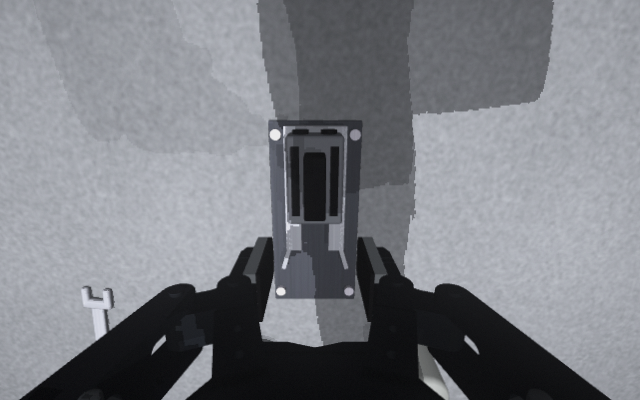

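The unit sits squarely between the walls with its box over the stop end (box 286–344 × 130–222, plate end at row ~121). One numeric check of the seating follows.

```bash
python3 -c "
from st import *
m=arm.camera_model('wrist')
print('plate ends',at(m,(315,121),.006),at(m,(315,298),.006)); 
print('box rear top edge',at(m,(315,223),.056),'front',at(m,(315,135),.056),at(m,(286,180),.056),at(m,(344,180),.056))
a=cv2.cvtColor(cv2.imread('pics/w3.png'),cv2.COLOR_BGR2GRAY).astype(int)
print([(r,a[r,308:320].mean().round()) for r in range(116,140)],[(r,a[r,292:300].mean().round()) for r in range(214,228)],[(r,a[r,290:300].mean().round()) for r in range(292,303)])
"
```

```text
plate ends [0.42029533 0.14464049 0.006     ] [0.6451643  0.14742022 0.006     ]
box rear top edge [0.51926411 0.14579787 0.056     ] front [0.43005856 0.1446953  0.056     ] [0.47409633 0.11672813 0.056     ] [0.47341334 0.17374477 0.056     ]
[(116, np.float64(88.0)), (117, np.float64(88.0)), (118, np.float64(88.0)), (119, np.float64(81.0)), (120, np.float64(54.0)), (121, np.float64(42.0)), (122, np.float64(43.0)), (123, np.float64(43.0)), (124, np.float64(43.0)), (125, np.float64(60.0)), (126, np.float64(88.0)), (127, np.float64(98.0)), (128, np.float64(99.0)), (129, np.float64(96.0)), (130, np.float64(94.0)), (131, np.float64(94.0)), (132, np.float64(65.0)), (133, np.float64(47.0)), (134, np.float64(48.0)), (135, np.float64(50.0)), (136, np.float64(66.0)), (137, np.float64(74.0)), (138, np.float64(78.0)), (139, np.float64(81.0))] [(214, np.float64(30.0)), (215, np.float64(30.0)), (216, np.float64(84.0)), (217, np.float64(100.0)), (218, np.float64(100.0)), (219, np.float64(101.0)), (220, np.float64(100.0)), (221, np.float64(100.0)), (222, np.float64(96.0)), (223, np.float64(103.0)), (224, np.float64(190.0)), (225, np.float64(207.0)), (226, np.float64(169.0)), (227, np.float64(146.0))] [(292, np.float64(90.0)), (293, np.float64(90.0)), (294, np.float64(90.0)), (295, np.float64(90.0)), (296, np.float64(90.0)), (297, np.float64(89.0)), (298, np.float64(116.0)), (299, np.float64(163.0)), (300, np.float64(174.0)), (301, np.float64(175.0)), (302, np.float64(176.0))]
```

The monitor's centre is 55 mm from the plate's closed end, which is where it should be when home. Handing in.

```bash
python3 -c "
from rig import arm
print(arm.hand_in())"
```

```text
the job is handed in; nothing more can be done
None
```

The battery monitor is on its rail with the foot home against the stop (about 1 mm by camera) and let go; the spanner, bottle and vent cap were not touched, and I handed the job in at about 13 s, with no verdict returned.

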